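# Offer the lamp fuse up to its base

## Robot

A 6-joint arm with a two-finger parallel gripper is mounted at the origin on the work surface. World frame = base frame: x ahead of the robot, y to its left, z up, the work surface at z = 0. Lengths are in mm, angles in rad, forces in N, time in s.
With the tool pointing down it reaches from about 400 to 925 mm from the base axis. Payload 12.5 kg.
Tool frame: the origin (TCP) lies midway between the tips of the shut fingers; the grasp point (between the pads) lies 19 mm behind it (env.pinch_z is the z of the grasp point in the tool frame, in mm); z points along the fingers, y is the line along which they close (so a half turn about z gives the same grasp; the last joint's range is limited). The gripper opens to 95 mm and grips with 3 to 60 N. Pads are 20 mm wide; open, the fingers measure 119 mm over their backs; the gripper's body (75 mm by 180 mm) begins 59 mm behind the grasp point.
Start: joints at [1.031, 0.491, 1.559, -0, 1.092, -0.106], TCP at [262.687, 567.135, 214.661] pointing down, gripper open.
Joint ranges: [-3.1, 3.1], [-0.84, 2.19], [0.05, 2.79], [-1.13, 4.28], [0.06, 2.93], [-2.69, 2.69]. Speed limits (rad/s): [2.22, 2.22, 2.79, 3.14, 3.14, 3.14].

## Interface

Orientations are given as [roll, pitch, yaw] about the fixed x, y, z axes, in that order (R = Rz(yaw) Ry(pitch) Rx(roll)).
In Python, from cell import env, eyes gives the robot as it stands.
- The arm moves only by the shell command python3 -m inch 'ROWS'. ROWS is JSON, a list of rows, each a list of 3 entries, a list of its own where there are three numbers: the shift along the tool's x, y, z in units of 60 mm (1.0 is 60 mm), then the turn about the tool's z in units of 5 degrees (1.0 is 5 degrees), then the closure, from -1 (fully open) to 1 (shut). In form: [[[tx, ty, tz], turn, claw], ...]. A call has exactly 10 rows; each row shifts and turns the commanded pose from where the row before left it, along the tool's axes as they then stand; what a row does not reach is not made up. A row lasts 1/8 s, in which the tool goes at most 62.5 mm and 10.7 degrees, less where a joint would pass 70% of its speed; a pose out of reach is approached as far as the arm can. A call is refused whole if a number of a shift passes 1 or a number of a turn 1, either way. A call with a gripper value outside its range is refused whole. The fingers move at their own pace and stop on an object; the grip force is fixed at half the most. Time passes only in rows, so rows that do not move let the fingers close, or fill a call up. It gives the time, the measured TCP pose, the force, the opening and the grip force at its end, in the units of the state.
- env.state(): the state, without advancing time (a new reading comes with each control period).
- eyes.read_camera(name): name is "side" or "top"; returns a dict with "pixels" (480x640x3 uint8, red, green, blue), "fx", "fy", "cx", "cy" (pixels), "extrinsics" (4x4, takes a point from world to camera coordinates). Camera axes: x right, y down, z forward; pixel columns grow to the right and rows downward; lengths in mm; the calibration is good to about 2 mm. A picture is of the moment at which its call begins. There is no depth.
- env.job_done(): hands the job in; it is judged then, once.
Trained networks look in a picture, given as the dict that the camera call returned (one of the last four; its "shot" number tells which), for a name from the list of things; names that differ only in an ending like _2 or _b are one class to them, and where a whole thing is asked for, a point or a joint stands for the part that bears it (a point fixed in the world has none). Each returns a list of dicts, best first, with "score" (0 to 1); they miss things now and then, are a little off and sometimes report something else, mostly with a low value. They report only what shows in the picture. A call takes as long as a camera call. They do not tell look-alikes from the thing itself.
- eyes.boxes_of(name, picture): "centre" ([row, column] in pixels, amid what is visible of it).
- eyes.cut_out(name, picture): "mask" (480x640 bool, what is visible of it) and "centre" ([row, column] in pixels, amid what is visible of it).
- eyes.spot_point(name, picture): "centre" ([row, column] in pixels: a listed point, or the origin of a listed thing).
The state is a dict: "t": time; "joints": joint angles; "qvel": joint speeds; "tau": joint torques, N m; "eef_pos": TCP position; "tcp_rot": TCP orientation; "ft_force": force on the tool from outside, world axes, zero at the start; "moment": the same for the moment, N m; "opening": opening from 0.0 (shut) to 1.0 (fully open); "grip_force": force on a finger pad.
Only numpy, scipy, OpenCV 4.12 (cv2) and the standard library are available. Lean on these libraries where they do the work, as an engineer would, in place of code of your own. Each camera call takes 0.05 s, during which the arm holds its last target. There are 200 camera calls.

## Task

Lift the orange shroud off the lamp fuse base and hang it astride the brass rail. Then fetch the ivory fuse carrier from the wooden rack, bring it over and hold it upright, squarely in line with the base, its blades about a centimetre above the contact jaws and never touching the base, ready to be pushed home on the keeper's word: finish while still holding it there. Leave the brown carrier, glass chimney, blue can, mug, hex wrench and screw tin undisturbed.

Things in the scene. Friction and masses are not known exactly. Their poses are not given: they have to be found in the camera images.
- fuse_base: fuse base, fixed, left or right of the rail: dark steel plate 170 x 90 x 6 mm; on it an ivory porcelain trough 120 mm long (x), 44 mm wide (y), with two brass contact jaws, open upwards, at x = -40 and +40 mm. The jaw tips are its highest points, 48 mm above the ledge. A 14 mm conduit leaves at +x, to 101 mm from the centre. Origin: centre of the plate's underside, on the ledge; z up.
- shroud: orange rigid shroud, loose, 100-145 g, 120 mm long (x): two 50 mm legs, 54 mm apart inside, 3 mm thick, and a gable roof with inner ridge at 64 mm (seats itself on a round bar). Grip rib on the ridge: 56 mm (x) by 10 mm thick (y), 67 to 93 mm high. Starts over the fuse base along its x, legs on the 6 mm steel plate; lifts straight off. Origin: centre between leg bottoms, heights from there; z up.
- rail: brass rail, fixed, between fuse base and rack: round horizontal bar along x, 20 mm thick, its centre 130 mm above the ledge, 300 mm long between end posts (balls on top, 28 mm wide, up to 144 mm). Origin: on the ledge under the bar's middle. The shroud hung fully home lies along the bar, a leg on each side, leg bottoms 77 mm above the ledge.
- rack: dark wooden spare-fuse rack, fixed, on the other side of the rail from the fuse base: block 130 (x) x 165 (y) x 22 mm. Two ways, at y = +40 and -40 mm, each with two blade slots; the ivory carrier is in one, the brown one in the other. Origin: centre of its underside.
- fuse_carrier: ivory porcelain carrier, loose, 140-230 g. Heights from blade tips: blades 0-16 mm (at x = -40 and +40 mm, 3 mm thick in x, 20 mm wide), body 16-36 mm (100 mm in x, 36 mm in y), grip rib 36-62 mm (60 mm in x, 14 mm thick in y). In the rack the tips are 6 mm above the ledge; lifts straight out. Origin: midway between the tips; x lengthwise, z up. Fits the base either way round.
- spare_carrier: dark brown carrier of the same shape and size in the other way of the rack; to be left there. Origin and axes as the ivory one.
- chimney: frosted glass lamp chimney standing loose at the back, 175 mm tall, 68 mm at its bulge. Origin: centre of its foot.
- cleaner: blue spray can, loose, 58 mm in diameter, 150 mm tall, standing at the back. Origin: centre of its foot.
- mug: blue mug, loose, 80 mm in diameter, 92 mm tall, at the back. Origin: centre of its foot.
- hex_wrench: small steel hex wrench with red grip, lying loose at one side, 140 mm long (x), 18 mm thick. Origin: under its middle.
- screw_tin: open aluminium tin of screws, 100 x 75 x 28 mm, at the other side. Origin: centre of its underside.
Mind the look-alikes: they are no part of the job. There is more than one size of the shroud; the job needs the smaller. Leave any turquoise look-alike of the fuse_carrier alone.

How it is judged (in metres and radians):
On the way, in this order (a step that is already met when the one before it is completed fails the run):
1. the shroud hangs astride the rail, let go and at rest (x of shroud in the frame of rail between -0.11 and 0.11 m and y of shroud in the frame of rail between -0.02 and 0.02 m and z of shroud in the frame of rail between 0.064 and 0.092 m and angle between the x axis of shroud and the x axis of rail, either way round below 0.25 rad and angle between shroud's own z axis and vertical below 0.35 rad and contact force between shroud and rail above 0.2 N and contact force between shroud and the fingers below 0.05 N and linear speed of shroud below 0.02 m/s), for 0.3 s.
2. with the shroud hanging, the ivory carrier is lifted clear of the rack in the fingers (height (world z) of fuse_carrier above 0.05 m and contact force between fuse_carrier and the fingers above 2 N), for 0.2 s.
At the end, for the whole second after the job is handed in: Fingers hold the ivory carrier still, tilt < 0.12 rad, clear of the base: tips 50-69 mm above the ledge (2-21 mm over the jaws), centred within 7 mm in x and y, in line within 0.14 rad. Shroud at rest, released, astride the rail (within 20 mm, 0.25 rad), legs 64-92 mm above the ledge (all of step 1 and x of fuse_carrier in the frame of fuse_base between -0.007 and 0.007 m and y of fuse_carrier in the frame of fuse_base between -0.007 and 0.007 m and z of fuse_carrier in the frame of fuse_base between 0.05 and 0.069 m and angle between the x axis of fuse_carrier and the x axis of fuse_base, either way round below 0.14 rad and angle between fuse_carrier's own z axis and vertical below 0.12 rad and contact force between fuse_carrier and the fingers above 2 N and contact force between fuse_carrier and fuse_base below 0.05 N and linear speed of fuse_carrier below 0.02 m/s); the arm keeps its last pose, push and grip.
It fails at once if the ivory carrier touches the fuse base (contact force between fuse_carrier and fuse_base above 0.3 N).
It fails at once if the brown carrier is shifted by more than 30 mm or tipped (distance of spare_carrier from where it was at the start of the episode above 0.03 m or angle between spare_carrier's own z axis and vertical above 0.35 rad).
It fails at once if the glass chimney is shifted by more than 30 mm or tipped (distance of chimney from where it was at the start of the episode above 0.03 m or angle between chimney's own z axis and vertical above 0.35 rad).
It fails at once if the blue can or the mug is shifted by more than 30 mm or tipped (distance of any of cleaner, mug from where it was at the start of the episode above 0.03 m or angle between any of cleaner, mug's own z axis and vertical above 0.35 rad).
It fails at once if the hex wrench or the screw tin is shifted by more than 30 mm or tipped (distance of any of hex_wrench, screw_tin from where it was at the start of the episode above 0.03 m or angle between any of hex_wrench, screw_tin's own z axis and vertical above 0.35 rad).
It also fails if it takes over 67 s, if anything falls off the work surface, if the arm or the gripper's body presses on something with over 40 N, if the wrist force passes 120 N, or if a joint passes its speed limit or range.

## Working session

There is one attempt and no reset: what is moved stays moved. The work goes in short steps, Python scripts to look and compute and a shell command to move; the robot and the scene stay as the last step left them, time stands still between calls to the robot, and variables do not carry over. Pictures are saved under pics/ and viewed, at most 11 in all, crops included, and the job is handed in when it is done.

```bash
mkdir -p pics; ls
python3 - <<'E'
from cell import env, eyes
import cv2
print(env.state(), env.pinch_z)
for n in ("top","side"):
    p=eyes.read_camera(n); cv2.imwrite(f"pics/{n}0.png",p["pixels"][:,:,::-1])
    print(n,p["fx"],p["cx"],p["cy"],p["extrinsics"])
    for o in "fuse_base shroud rail rack fuse_carrier spare_carrier chimney cleaner mug hex_wrench screw_tin".split():
        print(o,[(round(d["score"],2),[round(v) for v in d["centre"]]) for d in eyes.spot_point(o,p)[:3]])
E
```

```text
pics
{'t': 0.0, 'joints': array([ 1.03142432e+00,  4.91575038e-01,  1.55946611e+00,  6.73936556e-06,
        1.09168881e+00, -1.05600414e-01]), 'qvel': array([-0.000776  ,  0.00074817, -0.00057755, -0.00028474,  0.00078989,
        0.00169206]), 'tau': array([ 1.18319022e-03, -6.12642860e+01, -2.58178514e+01,  6.92993961e-02,
        4.82271519e-02, -1.42162794e-04]), 'eef_pos': array([262.53465109, 566.91228638, 214.04639422]), 'tcp_rot': array([-3.14046231e+00, -1.25820539e-04,  2.70781788e+00]), 'ft_force': array([-2.07361497,  0.33319659,  0.1060792 ]), 'moment': array([-0.03213544,  0.02370408,  0.00345337]), 'grip_force': 0.0, 'opening': 1.001088437587687} -18.8
top 444.254926820987 315.42360626523794 244.07559192649768 [[ 2.07876990e-02 -9.99558147e-01  2.12457600e-02 -2.47270404e+01]
 [-9.93255870e-01 -2.30717321e-02 -1.13624258e-01  5.58183784e+02]
 [ 1.14064229e-01 -1.87404890e-02 -9.93296605e-01  1.13049103e+03]
 [ 0.00000000e+00  0.00000000e+00  0.00000000e+00  1.00000000e+00]]
fuse_base [(0.59, [238, 215]), (0.34, [274, 301])]
shroud [(0.83, [322, 215]), (0.75, [240, 214
[... 344 characters left out ...]
91334942 [[ 8.20302964e-01 -5.71928086e-01 -1.14534828e-03 -4.74659623e+02]
 [-3.64452818e-01 -5.21180636e-01 -7.71715549e-01  2.47511251e+02]
 [ 4.40768863e-01  6.33457978e-01 -6.35966823e-01  1.17791883e+03]
 [ 0.00000000e+00  0.00000000e+00  0.00000000e+00  1.00000000e+00]]
fuse_base [(0.6, [205, 273])]
shroud [(0.95, [236, 217]), (0.72, [221, 361]), (0.6, [204, 272])]
rail [(0.71, [190, 326])]
rack [(0.64, [316, 350]), (0.43, [206, 272])]
fuse_carrier [(0.97, [308, 346]), (0.91, [267, 342]), (0.55, [255, 415])]
spare_carrier [(0.71, [322, 365])]
chimney [(0.88, [257, 413])]
cleaner [(0.63, [223, 365])]
mug [(0.7, [208, 274])]
hex_wrench [(0.44, [185, 219])]
screw_tin [(0.83, [380, 392])]
```

View pics/top0.png

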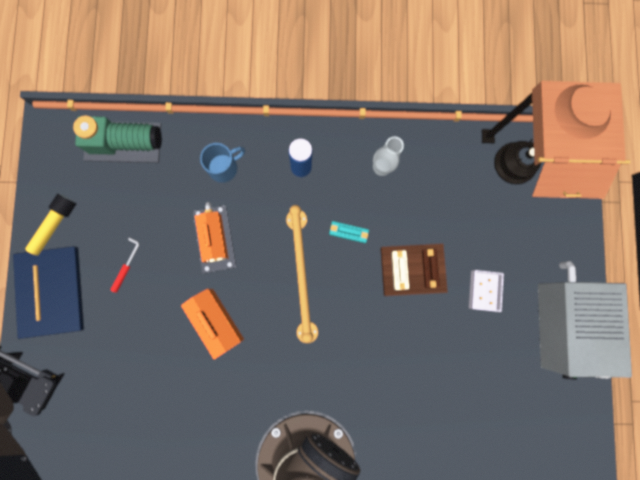

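View pics/side0.png

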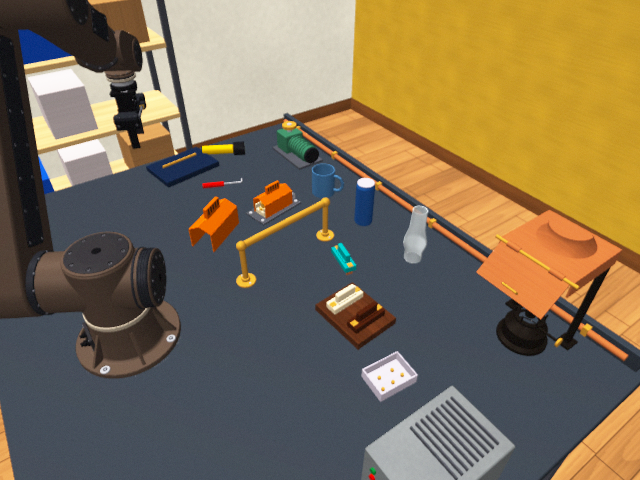

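Candidates in the top view, as (col, row):
- **Shroud:** the orange one over the steel plate at (211,237), or the larger one standing loose at (211,323). I choose (211,237): it is the smaller and sits on the base.
- **Carrier:** ivory at (401,268), brown at (430,268), both in the rack, and turquoise at (350,232). I choose the ivory one.

Next is a close crop to check this, plus silhouette fits.

```bash
cat > h.py <<'E'
import numpy as np, cv2
from scipy.optimize import minimize
def proj(p,P):
    P=np.atleast_2d(P); E=p["extrinsics"]; c=P@E[:3,:3].T+E[:3,3]
    return np.c_[p["fx"]*c[:,0]/c[:,2]+p["cx"], p["fy"]*c[:,1]/c[:,2]+p["cy"]]
def ray(p,uv,z):
    "pixel (col,row) -> world point at height z"
    E=p["extrinsics"]; R=E[:3,:3]; o=-R.T@E[:3,3]
    d=R.T@np.array([(uv[0]-p["cx"])/p["fx"],(uv[1]-p["cy"])/p["fy"],1]); return o+d*(z-o[2])/d[2]
def box(x0,x1,y0,y1,z0,z1): return np.array([[x,y,z] for x in(x0,x1) for y in(y0,y1) for z in(z0,z1)],float)
SHROUD=[box(-60,60,27,30,0,50),box(-60,60,-30,-27,0,50),
  np.array([[x,y,z] for x in(-60,60) for y,z in((30,50),(27,50),(0,64),(0,68))],float),
  np.array([[x,y,z] for x in(-60,60) for y,z in((-30,50),(-27,50),(0,64),(0,68))],float),box(-28,28,-5,5,67,93)]
CARR=[box(-41.5,-38.5,-10,10,0,16),box(38.5,41.5,-10,10,0,16),box(-50,50,-18,18,16,36),box(-30,30,-7,7,36,62)]
S=4
def sil(p,parts,x,y,z,yaw):
    m=np.zeros((480*S//2,640*S//2),np.uint8); c,s=np.cos(yaw),np.sin(yaw); R=np.array([[c,-s,0],[s,c,0],[0,0,1]])
    for q in parts:
        h=cv2.convexHull(((proj(p,q@R.T+[x,y,z])+.5)*S/2*16).astype(np.int32)); cv2.fillConvexPoly(m,h,1,cv2.LINE_8,4)
    return m>0
def fit(views,parts,z,x0,clip=None):
    M=[(p,cv2.resize(m.astype(np.uint8),None,fx=S/2,fy=S/2,interpolation=cv2.INTER_LINEAR)>0) for p,m in views]
    def cost(v):
        r=0
        for p,m in M:
            s=sil(p,parts,v[0],v[1],z,v[2]/50); r+=(s^m).sum()/m.sum()
        return r
    best=None
    for k in (12,4):
        i=np.array(best.x if best is not None else x0,float); i0=i
        b=minimize(cost,i,method="Nelder-Mead",options=dict(initial_simplex=[i0,i0+[k,0,0],i0+[0,k,0],i0+[0,0,k]],xatol=.05,fatol=1e-4)); best=b
    return best.x[0],best.x[1],best.x[2]/50,best.fun
def pick(eyes,name,p,cr):
    L=eyes.cut_out(name,p); L.sort(key=lambda d:np.hypot(d["centre"][0]-cr[0],d["centre"][1]-cr[1]))
    print(name,[round(v) for v in L[0]["centre"]],round(L[0]["score"],2),L[0]["mask"].sum()); return L[0]["mask"]
E
python3 - <<'E'
from cell import env, eyes
from h import *
P={n:eyes.read_camera(n) for n in("top","side")}
t,s=P["top"],P["side"]
print("guess",ray(t,(211,237),40),ray(t,(401,268),40))
g=ray(t,(211,237),60); c=ray(t,(401,268),50)
ms=[(t,pick(eyes,"shroud",t,(238,212))),(s,pick(eyes,"shroud",s,(202,272)))]
mc=[(t,pick(eyes,"fuse_carrier",t,(268,401))),(s,pick(eyes,"fuse_carrier",s,(300,345)))]
for n,M,parts,z,x in(("shroud",ms,SHROUD,6,g),("carr",mc,CARR,6,c)):
    for v in(M,M[:1],M[1:]): print(n,np.round(fit(v,parts,z,[x[0],x[1],5]),3))
for n in P:
  mr=eyes.cut_out("rail",P[n]); print([ (np.round(d["centre"]),d["score"],d["mask"].sum()) for d in mr])
a=cv2.resize(t["pixels"][195:355,170:450],None,fx=2.8,fy=2.8,interpolation=3); b=cv2.resize(s["pixels"][170:270,215:355],None,fx=2.8,fy=2.8,interpolation=3); 
im=np.zeros((448+0,784,3),np.uint8); im[:]=a[:448,:784]
cv2.imwrite("pics/crop.png",im[:,:,::-1])
E
```

```text
guess [569.84580771 258.6084922   40.        ] [ 500.39576478 -235.5360931    40.        ]
shroud [238, 212] 0.79 1186
shroud [197, 271] 0.79 845
fuse_carrier [268, 401] 0.82 565
fuse_carrier [300, 348] 0.83 604
shroud [5.68674e+02 2.61894e+02 2.19000e-01 2.68000e-01]
shroud [5.68636e+02 2.59549e+02 2.51000e-01 9.00000e-02]
shroud [5.70978e+02 2.66292e+02 2.10000e-01 1.11000e-01]
carr [ 4.95806e+02 -2.31641e+02  8.30000e-02  2.76000e-01]
carr [ 4.95681e+02 -2.33228e+02  8.50000e-02  9.90000e-02]
carr [ 4.98171e+02 -2.28241e+02  1.00000e-01  8.50000e-02]
[(array([275., 299.]), 0.86, np.int64(1444))]
[(array([233., 276.]), 0.76, np.int64(1506))]
```

View pics/crop.png

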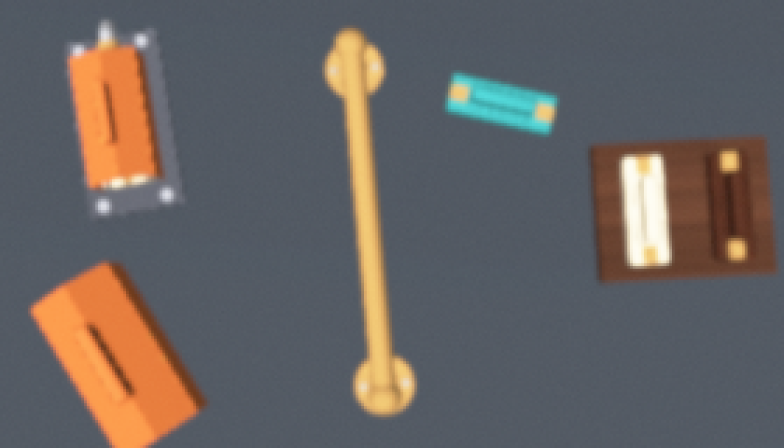

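The crop confirms both choices. The small shroud is over the plate with the conduit end up at crop (105,40), and the ivory carrier is at crop (646,210). The large shroud at (118,360) and the turquoise piece at (500,105) are left alone. Next I fit the rail and the base's bolt pattern.

Run:
```python
from cell import env, eyes
from h import *
P={n:eyes.read_camera(n) for n in("top","side")}
t,s=P["top"],P["side"]
b=[ray(t,((c+.5)/2.8-.5+170,(r+.5)/2.8-.5+195),8) for c,r in((78,52),(141,41),(103,206),(167,195))]
print(np.round(b,1),np.mean(b,0)); d=b[0]+b[1]-b[2]-b[3]; print("yaw base(top bolts)",np.arctan2(d[1],d[0]))
a=np.linspace(0,2*np.pi,24,endpoint=False)
def disc(x,r,z0,z1): return np.array([[x+r*np.cos(q),r*np.sin(q),z] for q in a for z in(z0,z1)])
def ball(x,r,z): return np.array([[x+r*np.cos(q)*np.cos(f),r*np.sin(q)*np.cos(f),z+r*np.sin(f)] for q in a for f in np.linspace(-1.57,1.57,9)])
bar=np.array([[x,10*np.cos(q),130+10*np.sin(q)] for x in(-150,150) for q in a])
RAIL=[bar]+[k for e in(-150,150) for k in(ball(e,14,130),disc(e,7,0,130),disc(e,25,0,6))]
m=[(p,pick(eyes,"rail",p,(270,300))) for p in(t,s)]
for v in(m,m[:1],m[1:]): print("rail",np.round(fit(v,RAIL,0,[495,30,-4]),3))
# ivory by colour
for p,o in((t,(211,237)),(s,(272,202))):
  hsv=cv2.cvtColor(p["pixels"],cv2.COLOR_RGB2HSV)
  k=cv2.inRange(hsv,(3,150,90),(16,255,255)); n,l,st,ce=cv2.connectedComponentsWithStats(k)
  i=l[o[1],o[0]]; print("orange",i,st[i],ce[i]); 
  p["om"]=(l==i)
for v in([(t,t["om"]),(s,s["om"])],[(t,t["om"])],[(s,s["om"])]): print("shroud col",np.round(fit(v,SHROUD,6,[569,262,9]),3))
i=cv2.resize(s["pixels"][170:270,180:340],None,fx=5,fy=5,interpolation=3); cv2.imwrite("pics/crop2.png",i[:,:,::-1])
```

```text
[[637.1 304.5   8. ]
 [649.3 245.    8. ]
 [490.4 273.5   8. ]
 [502.1 213.9   8. ]] [569.72501647 259.21548624   8.        ]
yaw base(top bolts) 0.20817825299141027
rail [273, 298] 0.76 1389
rail [232, 274] 0.58 1388
rail [4.78467e+02 2.45120e+01 1.19000e-01 3.34000e-01]
rail [4.78155e+02 2.29410e+01 1.21000e-01 1.09000e-01]
rail [4.79901e+02 2.81050e+01 1.17000e-01 1.00000e-01]
orange 1 [ 195  211   32   51 1153] [210.43538595 235.46313964]
orange 21 [253 180  40  38 834] [274.41007194 197.90767386]
shroud col [5.70578e+02 2.63449e+02 2.04000e-01 2.78000e-01]
shroud col [5.72087e+02 2.60638e+02 2.37000e-01 1.21000e-01]
shroud col [5.71334e+02 2.65748e+02 2.24000e-01 1.34000e-01]
```

View pics/crop2.png

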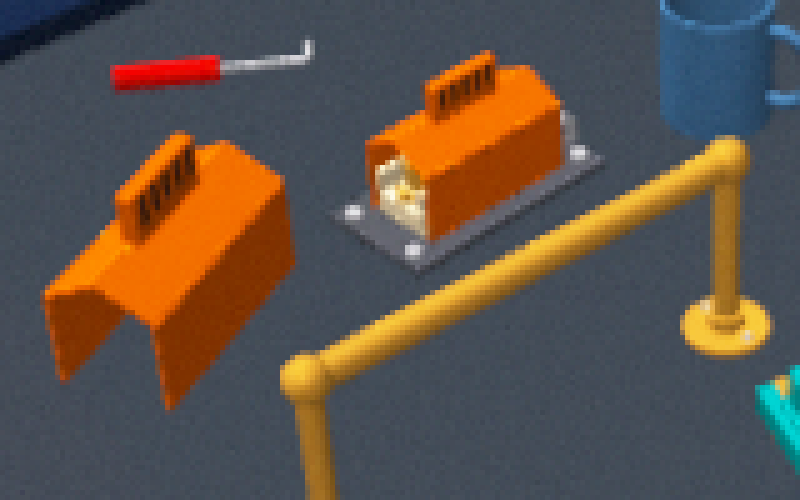

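The side crop shows the small shroud seated on its plate near (465,140) and the rail ends at (305,378) and (730,157). Now I move above the shroud.

```bash
python3 -m inch '[[[-0.68,-0.24,0],0,-1],[[-0.68,-0.24,0],0,-1],[[-0.68,-0.24,0],0,-1],[[-0.68,-0.24,0],0,-1],[[-0.68,-0.24,0],0,-1],[[-0.68,-0.24,0],0,-1],[[-0.68,-0.24,0],0,-1],[[-0.68,-0.24,0],0,-1],[[-0.68,-0.24,0],0,-1],[[-0.68,-0.24,0],0,-1]]'
python3 -m inch '[[[0,0,0],-1,-1],[[0,0,0],-1,-1],[[0,0,0],-1,-1],[[0,0,0],-1,-1],[[0,0,0],-1,-1],[[0,0,0],-1,-1],[[0,0,0],-1,-1],[[0,0,0],-0.3,-1],[[0,0,0],0,-1],[[0,0,0],0,-1]]'
```

```text
t: 3.05
eef_pos: [573.3, 263.9, 214.7]
tcp_rot: [3.141, 0.0, 2.708]
ft_force: [0.2, 0.2, 0.1]
opening: 1.004
grip_force: 0.0
t: 4.3
eef_pos: [572.4, 265.0, 214.7]
tcp_rot: [3.142, 0.0, -2.94]
ft_force: [-0.9, -0.8, -0.1]
opening: 0.999
grip_force: 0.0
```

```bash
python3 -m inch '[[[0,0,0.4],0,-1],[[0,0,0.4],0,-1],[[0,0,0.4],0,-1],[[0,0,0.3],0,-1],[[0,0,0],0,-1],[[0,0,0],0,-0.4],[[0,0,0],0,-0.4],[[0,0,0],0,-0.4],[[0,0,0],0,-0.4],[[0,0,0],0,-0.4]]'
python3 - <<'E'
from cell import env, eyes
from h import *
t=eyes.read_camera("top"); s=eyes.read_camera("side")
P=env.state()["eef_pos"]; 
for p in(t,s):print(proj(p,P),proj(p,[[570.5,263,86]]))
a=cv2.resize(t["pixels"][190:290,150:280],None,fx=6,fy=6,interpolation=3);b=cv2.resize(s["pixels"][130:230,215:345],None,fx=6,fy=6,interpolation=3)
im=np.hstack([cv2.resize(a,(400,308),interpolation=3),cv2.resize(b,(400,308),interpolation=3)])
cv2.imwrite("pics/c3.png",cv2.resize(s["pixels"][130:230,205:338],(798,600),interpolation=3)[:,:,::-1])
E
```

```text
t: 5.55
eef_pos: [572.4, 265.0, 124.8]
tcp_rot: [3.141, 0.0, -2.938]
ft_force: [0.6, 0.2, -0.4]
opening: 0.705
grip_force: 0.0
[[200.90297389 231.32549895]] [[205.31606002 234.30456888]]
[[271.05318572 176.19032351]] [[271.65114554 186.72752794]]
```

View pics/c3.png

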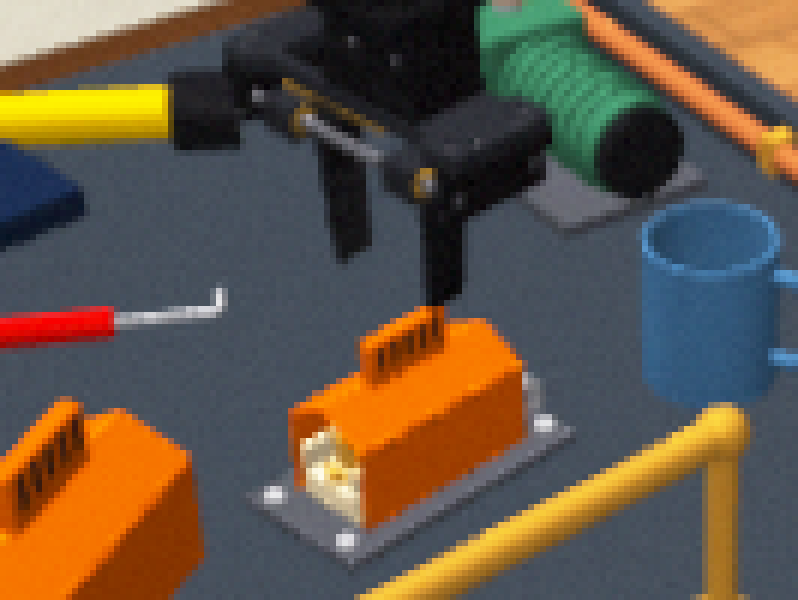

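The side view shows the fingertips at crop (348,258) and (442,303). Their midpoint matches the projected TCP to about 0.5 px, so the calibration is good. Now I go down, grip and lift.

```bash
python3 -m inch '[[[0.04,-0.03,0.2],0,-0.4],[[0,0,0.2],0,-0.4],[[0,0,0.2],0,-0.4],[[0,0,0.1],0,-0.4],[[0,0,0.1],0,-0.4],[[0,0,0.02],0,-0.4],[[0,0,0],0,1],[[0,0,0],0,1],[[0,0,0],0,1],[[0,0,0],0,1]]'
python3 -m inch '[[[0,0,0],0,1],[[0,0,0],0,1],[[0,0,0],0,1],[[0,0,0],0,1],[[0,0,-0.1],0,1],[[0,0,-0.2],0,1],[[0,0,-0.2],0,1],[[0,0,-0.1],0,1],[[0,0,0],0,1],[[0,0,0],0,1]]'
```

```text
t: 6.9
eef_pos: [570.4, 262.8, 75.6]
tcp_rot: [3.141, 0.0, -2.938]
ft_force: [-0.1, 0.2, 0.6]
opening: 0.338
grip_force: 0.0
t: 8.15
eef_pos: [570.2, 262.7, 111.2]
tcp_rot: [-3.142, -0.0, -2.938]
ft_force: [-0.1, -0.3, -1.5]
opening: 0.109
grip_force: 30.0
```

```bash
python3 -m inch '[[[0,0,-0.3],0,1],[[0,0,-0.4],0,1],[[0,0,-0.5],0,1],[[0,0,-0.5],0,1],[[0,0,-0.4],0,1],[[0,0,-0.1],0,1],[[0,0,0],0,1],[[0,0,0],0,1],[[0,0,0],0,1],[[0,0,0],0,1]]'
python3 - <<'E'
from cell import env, eyes
from h import *
t=eyes.read_camera("top"); s=eyes.read_camera("side")
for p,n in((t,"t"),(s,"s")):
    print(proj(p,env.state()["eef_pos"]))
a=cv2.resize(t["pixels"][185:285,160:260],(400,400),interpolation=3);b=cv2.resize(s["pixels"][120:220,230:330],(400,400),interpolation=3)
cv2.imwrite("pics/c4.png",np.hstack([a,b])[:,:,::-1])
E
```

```text
t: 9.4
eef_pos: [570.3, 262.7, 243.0]
tcp_rot: [-3.142, -0.001, -2.938]
ft_force: [-0.3, 0.5, -1.4]
opening: 0.105
grip_force: 30.0
[[188.89866671 224.41321176]]
[[268.26316806 143.65849762]]
```

View pics/c4.png

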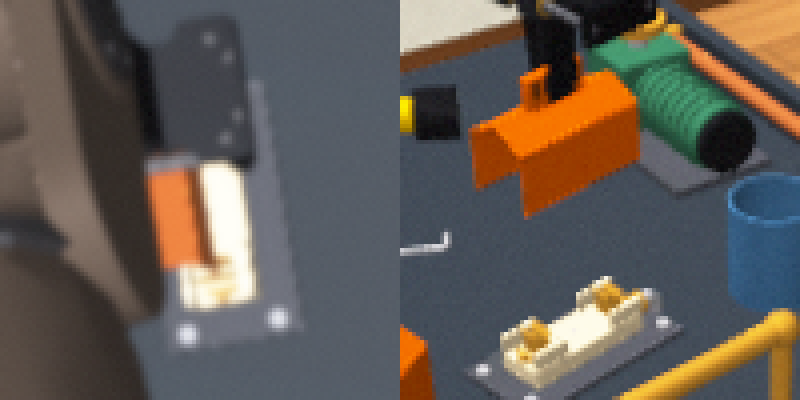

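The right half shows the shroud held level at crop (555,140) and the bare base at (575,330). Now over to the rail.

```bash
python3 -m inch '[[[0.15,-0.25,0],0,1],[[0.29,-0.45,0],0,1],[[0.29,-0.45,0],0,1],[[0.29,-0.45,0],0,1],[[0.29,-0.45,0],0,1],[[0.29,-0.45,0],0,1],[[0.29,-0.45,0],0,1],[[0.25,-0.4,0],0,1],[[0.15,-0.21,0],0,1],[[0,0,0],0.97,1]]'
python3 -m inch '[[[0,0,0],0,1],[[0,0,0.3],0,1],[[0,0,0.3],0,1],[[0,0,0.3],0,1],[[0,0,0],0,1],[[0,0,0],0,1],[[0,0,0],0,1],[[0,0,0],0,1],[[0,0,0],0,1],[[0,0,0],0,1]]'
python3 - <<'E'
from cell import env, eyes
from h import *
s=eyes.read_camera("side")
print(env.state()["ft_force"])
cv2.imwrite("pics/c5.png",cv2.resize(s["pixels"][140:290,220:380],(640,600),interpolation=3)[:,:,::-1])
E
```

```text
t: 10.75
eef_pos: [478.3, 24.7, 243.6]
tcp_rot: [-3.142, 0.0, -3.026]
ft_force: [0.1, 0.4, -0.5]
opening: 0.104
grip_force: 30.0
t: 12.0
eef_pos: [478.9, 25.8, 189.5]
tcp_rot: [3.142, 0.0, -3.023]
ft_force: [-0.3, 0.3, -2.0]
opening: 0.103
grip_force: 30.0
[ 0.83773389  0.52521993 -1.16215721]
```

View pics/c5.png

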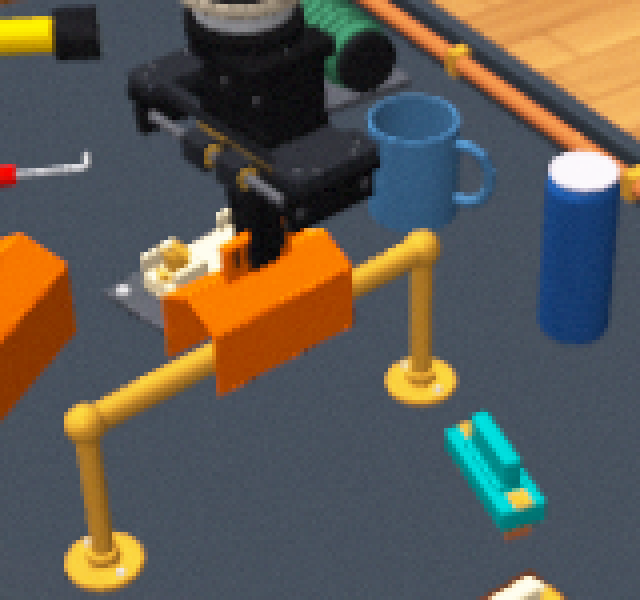

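The shroud is astride the bar at crop (260,310), one leg on each side. I lower it to seat.

```bash
python3 -m inch '[[[0,0,0.15],0,1],[[0,0,0.15],0,1],[[0,0,0.15],0,1],[[0,0,0.1],0,1],[[0,0,0.07],0,1],[[0,0,0.05],0,1],[[0,0,0.03],0,1],[[0,0,0],0,1],[[0,0,0],0,1],[[0,0,0],0,1]]'
```

```text
t: 13.3
eef_pos: [479.0, 25.8, 147.6]
tcp_rot: [3.142, 0.0, -3.023]
ft_force: [-0.0, 0.0, -1.0]
opening: 0.101
grip_force: 30.0
```

```bash
python3 -m inch '[[[0,0,0.02],0,1],[[0,0,0],0,1],[[0,0,0],0,-0.2],[[0,0,0],0,-0.2],[[0,0,0],0,-0.2],[[0,0,0],0,-0.2],[[0,0,-0.3],0,-0.2],[[0,0,-0.4],0,-0.2],[[0,0,-0.4],0,-0.2],[[0,0,-0.4],0,-0.2]]'
python3 - <<'E'
from cell import env, eyes
from h import *
s=eyes.read_camera("side"); t=eyes.read_camera("top")
g=ray(t,(300,270),60)
k=cv2.inRange(cv2.cvtColor(s["pixels"],cv2.COLOR_RGB2HSV),(3,150,90),(16,255,255)); n,l,st,ce=cv2.connectedComponentsWithStats(k)
q=proj(s,[[479,25,130]])[0].astype(int); print(q,st[l[q[1],q[0]]])
print(fit([(s,l==l[q[1],q[0]])],SHROUD,77,[479,26,6]))
mc=[(p,pick(eyes,"fuse_carrier",p,o)) for p,o in((t,(268,401)),(s,(300,348)))]
for v in(mc,mc[:1],mc[1:]): print(np.round(fit(v,CARR,6,[497,-231,4.5]),3))
cv2.imwrite("pics/c6.png",cv2.resize(s["pixels"][170:350,220:430],(700,600),interpolation=3)[:,:,::-1])
E
```

```text
t: 14.55
eef_pos: [478.9, 25.8, 237.0]
tcp_rot: [3.141, -0.0, -3.023]
ft_force: [-0.4, -0.4, 0.1]
opening: 0.599
grip_force: 0.0
[285 222] [ 263  206   49   45 1239]
(np.float64(480.667910916284), np.float64(23.669518101146075), np.float64(0.15716926516019078), np.float64(0.17877320419693302))
fuse_carrier [272, 403] 0.79 594
fuse_carrier [298, 345] 0.81 643
[ 4.95780e+02 -2.32479e+02  8.30000e-02  2.36000e-01]
[ 4.95960e+02 -2.34318e+02  8.30000e-02  6.90000e-02]
[ 4.97706e+02 -2.29417e+02  8.30000e-02  6.20000e-02]
```

View pics/c6.png

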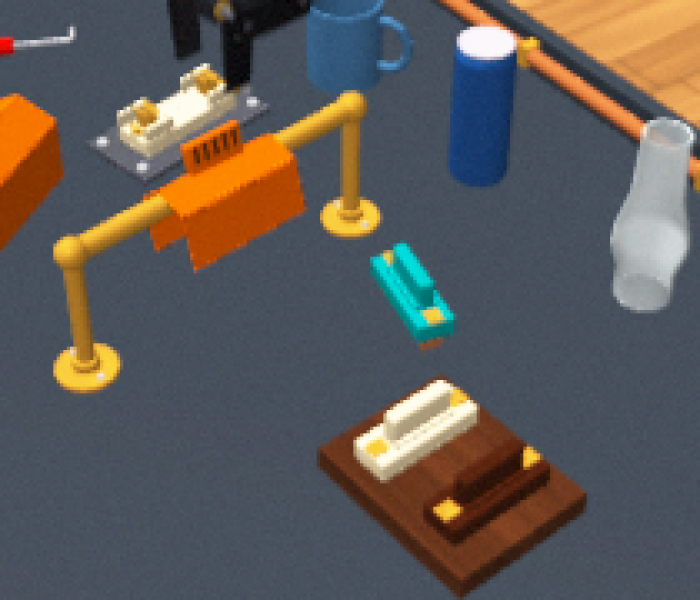

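The shroud hangs home on the bar at crop (235,190). The ivory carrier is at (415,425) and the brown one at (490,490). On to the carrier.

```bash
python3 -m inch '[[[0.02,-0.3,0],0,-0.2],[[0.03,-0.55,0],0,-0.2],[[0.03,-0.55,0],0,-0.2],[[0.03,-0.55,0],0,-0.2],[[0.03,-0.55,0],0,-0.2],[[0.03,-0.55,0],0,-0.2],[[0.02,-0.55,0],0,-0.2],[[0.02,-0.4,0],0,-0.2],[[0,-0.3,0],0,-0.2],[[0,0,0],0.41,-0.2]]'
python3 -m inch '[[[0,0,0],0,-0.2],[[0,0,0.5],0,-0.2],[[0,0,0.5],0,-0.2],[[0,0,0.5],0,-0.2],[[0,0,0.4],0,-0.2],[[0,0,0.3],0,-0.2],[[0,0,0],0,-0.2],[[0,0,0],0,-0.2],[[0,0,0],0,-0.2],[[0,0,0],0,-0.2]]'
python3 - <<'E'
from cell import env, eyes
from h import *
s=eyes.read_camera("side"); t=eyes.read_camera("top")
P=env.state()["eef_pos"]; print(P)
# base plate/trough in both pictures, clear of the arm
mb=[(p,pick(eyes,"fuse_base",p,o)) for p,o in((t,(238,215)),(s,(203,272)))]
B=[box(-85,85,-45,45,0,6),box(-60,60,-22,22,6,34),box(-47,-33,-10,10,6,48),box(33,47,-10,10,6,48),box(60,101,-7,7,8,22)]
for v in(mb,mb[:1],mb[1:]): print("base",np.round(fit(v,B,0,[570,262,10]),3))
a=cv2.resize(t["pixels"][190:290,160:260],(400,400),interpolation=3);b=cv2.resize(s["pixels"][240:340,295:395],(400,400),interpolation=3)
cv2.imwrite("pics/c7.png",np.hstack([a,b])[:,:,::-1])
E
```

```text
t: 16.0
eef_pos: [496.8, -232.4, 235.3]
tcp_rot: [3.141, -0.001, -3.062]
ft_force: [-1.0, -0.0, 0.3]
opening: 0.598
grip_force: 0.0
t: 17.25
eef_pos: [497.1, -231.9, 104.8]
tcp_rot: [-3.141, 0.001, -3.059]
ft_force: [0.1, 0.4, -0.2]
opening: 0.6
grip_force: 0.0
[ 497.00978561 -231.92469537  104.56025988]
fuse_base [243, 211] 0.8 2202
fuse_base [206, 270] 0.86 897
base [5.70026e+02 2.60810e+02 1.80000e-01 2.81000e-01]
base [5.69818e+02 2.58908e+02 2.01000e-01 4.50000e-02]
base [5.69069e+02 2.67136e+02 2.22000e-01 1.66000e-01]
```

View pics/c7.png

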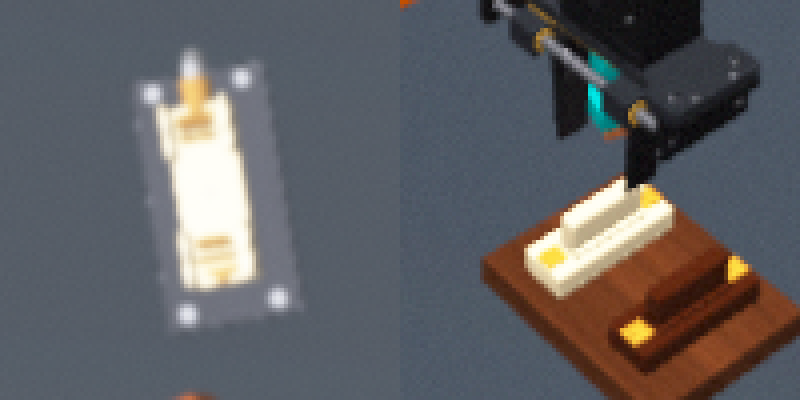

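The base is clean in the top view, and the top fit is tight at (569.8, 258.9, 0.20). The fingers are over the ivory rib at crop (600,215). Now grip.

```bash
python3 -m inch '[[[0,0,0.2],0,-0.2],[[0,0,0.3],0,-0.2],[[0,0,0.3],0,-0.2],[[0,0,0.15],0,-0.2],[[0,0,0.04],0,-0.2],[[0,0,0],0,-0.2],[[0,0,0],0,1],[[0,0,0],0,1],[[0,0,0],0,1],[[0,0,0],0,1]]'
python3 -m inch '[[[0,0,0],0,1],[[0,0,0],0,1],[[0,0,0],0,1],[[0,0,-0.1],0,1],[[0,0,-0.2],0,1],[[0,0,-0.3],0,1],[[0,0,-0.3],0,1],[[0,0,-0.3],0,1],[[0,0,-0.2],0,1],[[0,0,0],0,1]]'
```

```text
t: 18.7
eef_pos: [497.0, -231.9, 44.9]
tcp_rot: [-3.142, 0.0, -3.059]
ft_force: [-0.1, -0.2, 0.4]
opening: 0.233
grip_force: 0.0
t: 19.95
eef_pos: [497.2, -232.0, 129.8]
tcp_rot: [-3.141, 0.001, -3.059]
ft_force: [0.5, 0.3, -1.0]
opening: 0.144
grip_force: 30.0
```

```bash
python3 -m inch '[[[0,0,-0.3],0,1],[[0,0,-0.45],0,1],[[0,0,-0.45],0,1],[[0,0,-0.4],0,1],[[0,0,-0.25],0,1],[[0,0,0],0,1],[[0,0,0],0,1],[[-0.07,0.3,0],0,1],[[-0.12,0.5,0],0,1],[[-0.12,0.5,0],0,1]]'
python3 -m inch '[[[-0.14,0.6,0],0,1],[[-0.14,0.6,0],0,1],[[-0.14,0.6,0],0,1],[[-0.14,0.6,0],0,1],[[-0.14,0.6,0],0,1],[[-0.14,0.6,0],0,1],[[-0.14,0.6,0],0,1],[[-0.14,0.6,0],0,1],[[-0.14,0.6,0],0,1],[[-0.14,0.6,0],0,1]]'
python3 -m inch '[[[-0.11,0.5,0],0,1],[[-0.07,0.3,0],0,1],[[0,0,0],-0.5,1],[[0,0,0],-0.5,1],[[0,0,0],-0.36,1],[[0,0,0],0,1],[[0,0,0],0,1],[[0,0,0],0,1],[[0,0,0],0,1],[[0,0,0],0,1]]'
```

```text
t: 21.2
eef_pos: [508.9, -150.9, 239.1]
tcp_rot: [3.141, -0.001, -3.059]
ft_force: [0.1, -0.6, -1.8]
opening: 0.144
grip_force: 30.0
t: 22.45
eef_pos: [562.2, 215.2, 239.1]
tcp_rot: [-3.142, -0.001, -3.058]
ft_force: [-0.1, -0.0, -2.5]
opening: 0.145
grip_force: 30.0
t: 23.7
eef_pos: [569.8, 261.8, 239.9]
tcp_rot: [3.142, 0.0, -2.94]
ft_force: [0.3, -0.0, -1.6]
opening: 0.146
grip_force: 30.0
```

```bash
python3 -m inch '[[[0,0,0.3],0,1],[[0,0,0.4],0,1],[[0,0,0.4],0,1],[[0,0,0.23],0,1],[[0,0,0],0,1],[[0,0,0],0,1],[[0,0,0],0,1],[[0,0,0],0,1],[[0,0,0],0,1],[[0,0,0],0,1]]'
python3 - <<'E'
from cell import env, eyes
from h import *
s=eyes.read_camera("side"); 
P=env.state()["eef_pos"]; print(P); z=P[2]-38.9
m=pick(eyes,"fuse_carrier",s,proj(s,[P])[0][::-1])
print("carr side",np.round(fit([(s,m)],CARR,z,[P[0],P[1],10]),3))
im=cv2.resize(s["pixels"][135:235,210:340],(780,600),interpolation=3)
def dr(P,c):
    for q in (proj(s,P)-[210,135]+.5)*6-.5: cv2.circle(im,tuple(q.astype(int)),3,c,-1)
c_,s_=np.cos(.2),np.sin(.2); R=np.array([[c_,-s_,0],[s_,c_,0],[0,0,1]])
dr(box(-85,85,-45,45,6,6)@R.T+[570,261.5,0],(255,0,0)); dr(box(-60,60,-22,22,6,6)@R.T+[570,261.5,0],(0,0,255))
dr(np.array([[-40,0,48],[40,0,48.]])@R.T+[570,261.5,0],(0,255,0))
dr(box(-50,50,-18,18,16,36)@R.T+[P[0],P[1],z],(255,0,255)); dr(box(-41.5,41.5,-10,10,0,0)@R.T+[P[0],P[1],z],(0,255,0))
cv2.imwrite("pics/c8.png",im[:,:,::-1])
E
```

```text
t: 24.95
eef_pos: [569.7, 261.8, 160.1]
tcp_rot: [3.141, 0.0, -2.94]
ft_force: [0.3, -0.4, -1.5]
opening: 0.146
grip_force: 30.0
[569.76139872 261.82541655 160.10795083]
fuse_carrier [172, 267] 0.7 339
carr side [5.69098e+02 2.67025e+02 2.84000e-01 3.83000e-01]
```

View pics/c8.png

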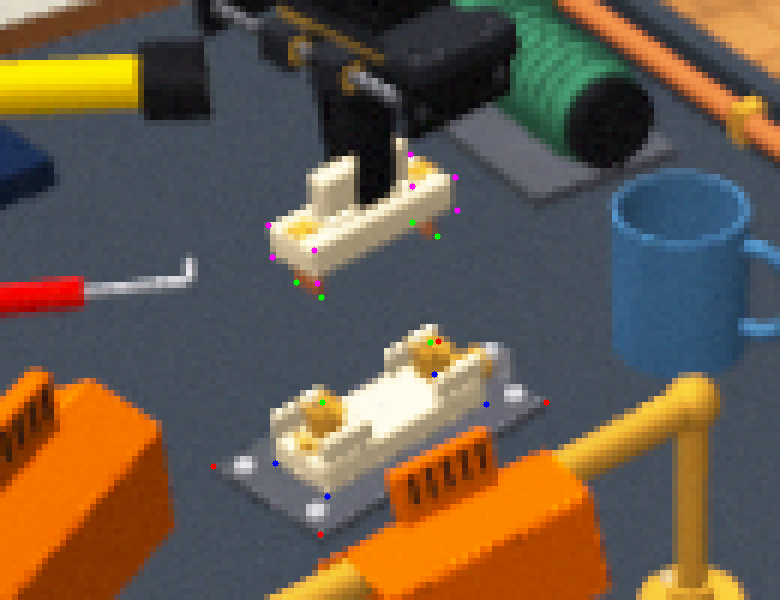

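In the overlay the plate corners fall within about 0.5 px of the model. The carrier is about 0.6 px off, the same side-camera y bias as before. It is aligned over the base within about 2 mm, so I nudge and lower it.

```bash
python3 -m inch '[[[-0.01,-0.02,0.1],0,1],[[0,0,0.2],0,1],[[0,0,0.2],0,1],[[0,0,0.2],0,1],[[0,0,0.15],0,1],[[0,0,0.1],0,1],[[0,0,0.05],0,1],[[0,0,0],0,1],[[0,0,0],0,1],[[0,0,0],0,1]]'
python3 - <<'E'
from cell import env, eyes
from h import *
s=eyes.read_camera("side")
P=env.state()["eef_pos"]; print(P); z=P[2]-38.9
im=cv2.resize(s["pixels"][155:235,235:335],(750,600),interpolation=3)
def dr(P,c):
    for q in (proj(s,P)-[235,155]+.5)*7.5-.5: cv2.circle(im,tuple(q.astype(int)),3,c,-1)
c_,s_=np.cos(.2),np.sin(.2); R=np.array([[c_,-s_,0],[s_,c_,0],[0,0,1]])
O=[P[0],P[1],0]
dr(box(-85,85,-45,45,6,6)@R.T+O,(255,0,0)); dr(box(-50,50,-18,18,16,36)@R.T+[P[0],P[1],z],(255,0,255))
cv2.imwrite("pics/c9.png",im[:,:,::-1])
E
```

```text
t: 26.3
eef_pos: [570.7, 260.8, 100.4]
tcp_rot: [3.141, 0.001, -2.94]
ft_force: [-0.0, 0.4, -2.3]
opening: 0.147
grip_force: 30.0
[570.6730487  260.81882946 100.29258801]
```

View pics/c9.png

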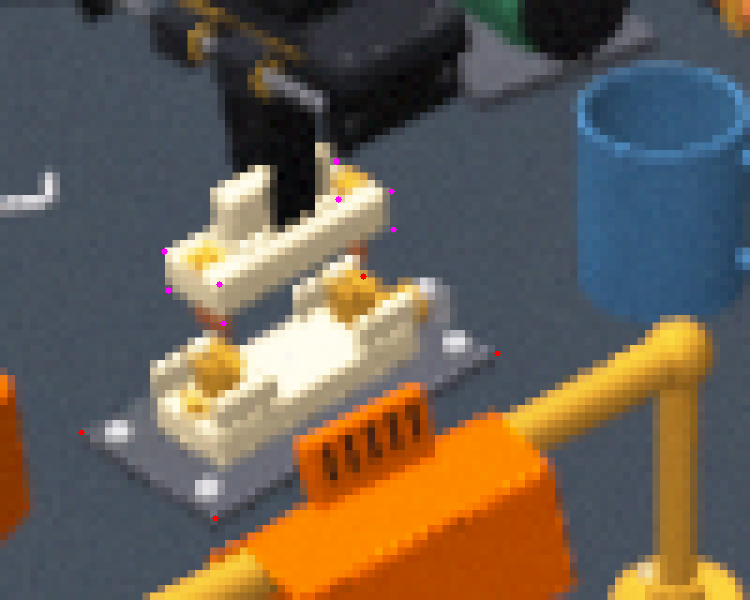

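The carrier hangs over the base at crop (280,240), with the blades clear of the jaws at (218,360) and (355,295). The side view puts the residual at about 2 mm or less. I make a final small trim and hand in.

```bash
python3 -m inch '[[[0,-0.01,0.02],0,1],[[0,0,0],0,1],[[0,0,0],0,1],[[0,0,0],0,1],[[0,0,0],0,1],[[0,0,0],0,1],[[0,0,0],0,1],[[0,0,0],0,1],[[0,0,0],0,1],[[0,0,0],0,1]]'
python3 -c "
from cell import env
print(env.job_done())"
```

```text
t: 27.6
eef_pos: [570.7, 260.2, 98.8]
tcp_rot: [3.142, -0.0, -2.94]
ft_force: [0.1, 0.4, -2.0]
opening: 0.143
grip_force: 30.0
the job is handed in; nothing more can be done
None
```

The job is handed in at 27.6 s: the shroud is hanging astride the rail, and the gripper is holding the ivory carrier in line with the base, its blades about 12 mm above the jaws; no verdict came back.

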